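Tuck the threshold strip under the furnace apron and hold it down

ROBOT

A 7-joint arm with a two-finger parallel gripper is mounted at the origin on the work surface. World frame = base frame: x ahead of the robot, y to its left, z up, the work surface at z = 0. Lengths are in mm, angles in rad, forces in N, time in s.
With the tool pointing down it reaches from about 400 to 875 mm from the base axis. Payload 4.4 kg.
Tool frame: the origin (TCP) lies at the very end of the fingers, on their centre line; the grasp point (between the pads) lies 19 mm behind it; y points along the fingers, x is the direction in which the jaws open and shut, and the axes are right-handed (so a half turn about y gives the same grasp; the last joint's range is limited). The gripper opens to 85 mm and grips with 20 to 120 N. Pads are 22 mm wide; open, the fingers measure 114 mm over their backs; the gripper's body (76 mm by 85 mm) begins 54 mm behind the grasp point. The pads swing forward as they close: fully open they stand 13 mm farther back than shut.
Start: joints at [-1.217, 0.628, 0.038, 1.517, -0.027, 0.996, -0.02], TCP at [264.904, 593.585, 231.313] pointing down, gripper open.
Joint ranges: [-3.06, 3.06], [-0.37, 2.12], [-1.25, 1.32], [0.18, 2.47], [-1.1, 4.24], [0.23, 1.98], [-2.94, 2.94]. Speed limits (rad/s): [2.57, 2.57, 3.14, 3.14, 3.14, 3.14, 3.14].

INTERFACE

Orientations are given as [roll, pitch, yaw] about the fixed x, y, z axes, in that order (R = Rz(yaw) Ry(pitch) Rx(roll)).
In Python, from cell import readout, eyes, finish_job gives the robot as it stands. The module is installed in compiled form; this text tells all that it offers.
- The arm moves only by the tool apply_moves, never from a script. Its argument "commands" is a list that holds one entry, the list of rows, each a list of 6 numbers: the shift along the tool's x, y, z in units of 0.04 m (1.0 is 0.04 m), then the turn, a rotation vector about the tool's x, y, z in units of 5 degrees (1.0 is 5 degrees). A call has 1 to 8 rows; each row shifts and turns the pose as measured when the row begins, along the tool's axes as they then stand; what a row does not reach is not made up. A row lasts 1/12 s, in which the tool goes at most 41.7 mm and 7.16 degrees, less where a joint would pass 70% of its speed; a pose out of reach is approached as far as the arm can. A call with a number of a shift or a turn outside -1 to 1 is refused whole. A call with a gripper value outside its range is refused whole. "claw" is the finger opening in mm, from 0 to 85.4, set as the call begins (left out, the last holds). The fingers move at their own pace and stop on an object; the grip force is fixed at half the most. Time passes only in rows, so rows that do not move let the fingers close. It gives the time, the measured TCP pose, the force and the opening at its end, in the units of the state.
- readout.read_state(): the state, without advancing time (a new reading comes with each control period).
- eyes.get_image(name): name is "side" or "top"; returns a dict with "image" (384x512x3 uint8, red, green, blue), "mtx" (3x3 intrinsics, pixels), "rvec" (rotation vector, rad) and "tvec" (3), from world to camera coordinates, as OpenCV has them. Camera axes: x right, y down, z forward; pixel columns grow to the right and rows downward; lengths in mm; the calibration is good to about 2 mm. A picture is of the moment at which its call begins. There is no depth.
- finish_job(): hands the job in, once; it reports no verdict.
The state is a dict: "clock": time; "qpos": joint angles; "qd": joint speeds; "tau": joint torques, N m; "eef_pos": TCP position; "tool_rot": TCP orientation; "force": force on the tool from outside, world axes, zero at the start; "torque": the same for the moment, N m; "width": finger opening in mm.
Only numpy, scipy, OpenCV 4.12 (cv2) and the standard library are available. Lean on these libraries where they do the work, as an engineer would, in place of code of your own. Each camera call takes 0.05 s, during which the arm holds its last target. There are 200 camera calls.

TASK

The cold hardening furnace's threshold is being refitted: push its open door shut until it seats on its catch, then fetch the folded strip (its upstand is there to lift it by), lay it on the hearth board in front of the furnace and tuck its plain edge about 30 mm in under the drip apron, square to it and with its ends inside the apron's ends, without lifting the apron. Finish while holding: with the strip still in the gripper's charge, keep pressing it firmly flat on the hearth board, as if someone else were about to drive the screws; do not let go. Leave everything else on the bench where it is.

Things in the scene. Friction and masses are not known exactly. Their poses are not given: they have to be found in the camera images.
- furnace: Bench-top hardening furnace (cold): grey steel box on feet, 320 wide, 380 deep, 280 high, fixed at the robot's right, door side turned to the robot's left (about +y). Origin: on the bench, straight below the middle of the front face. Its +x points from the front face into the furnace (-x outward, over the hearth), its +y along the front, away from the hinge, z up.
- hearth: Pale hearth board, 12 mm thick (top at z = 0.012), 380 wide along the furnace's y, fixed under the furnace and reaching 230 mm out in front of its front face. Same origin and axes as the furnace.
- door (a joint): Furnace door angle, rad: 0 = shut and seated on the catch (a hard stop), positive = open. Starts 0.65 to 1.1, standing out over the hearth. Upright panel 325 wide, z 0.057 to 0.327, 35 mm thick, hinged at its edge nearest the robot; stays where it is left. A sprung roller catch at the free edge resists from 0.045 rad (6 N at door_push), then snaps it home; short of that it springs back.
- door_hinge (a point): On the door's hinge axis at half the door's height (z 0.192); in the furnace frame at (-0.004, -0.155). Turns with the door: its y runs along the panel from hinge to free edge, its -x is the outward normal of the outer face, which lies 38 mm out.
- door_push (a point): Point on the door's outer face, 240 mm from the hinge axis and 30 mm below the door's top edge (z 0.297), a good place to push. The bar handle stands lower: 288 mm from the hinge, 76 mm out from the hinge plane, z 0.10 to 0.21.
- apron (a joint): Drip apron angle, rad: 0 = at rest, positive = lip lifted (0.1 rad lifts it 8 mm). Thin dark sheet 250 wide, 3 mm thick, 300 g, hung on a pin hinge below the door, sloping down and out to a rounded lip 85 mm in front of the furnace front. It rests by its weight, the lip's underside 5 mm above the hearth board; the space behind the lip is higher.
- lip (a point): Point on the hearth board's top, straight below the outermost line of the apron's lip, midway along it. Axes as the furnace: +x goes in under the apron, y along the lip (the apron reaches 125 mm either way), z up.
- strip: Threshold strip of folded aluminium sheet, about 380 g, loose: flat leaf 120 wide, 180 long, 3 mm thick, with a flat-sided box upstand 10 mm thick, 34 mm high overall, along one long edge. Origin: centre of the leaf's underside. +x points from the upstand to the plain edge to be tucked; y along the length; z up. It starts flat on the bench, upstand turned away from the furnace.
- upstand (a point): Middle of the upstand's length and thickness, 26 mm above the strip's underside, 115 mm from the plain edge: where to grasp from above, fingers closing along the strip's x.
- edge_a (a point): Corner of the strip's plain edge at its -y end, on the underside (strip frame 0.060, -0.090, 0).
- edge_b (a point): Corner of the strip's plain edge at its +y end, on the underside (strip frame 0.060, 0.090, 0).
- spray_can: Bystander: spray can, 52 mm across, 170 mm high, to be left alone.
- wood_block: Bystander: bare wood stick, 110 x 32 x 30 mm, to be left alone.
- abrasive_coil: Bystander: coil of brown abrasive strip, 48 mm across, 25 mm high, to be left alone.
- blade_blank: Bystander: flat unhandled knife blank, 220 x 30 x 5 mm, to be left alone.
- hammer: Bystander: hammer, 260 mm long, lying down, to be left alone.
- shim_plate: Bystander: thin plastic plate, 80 x 30 x 4 mm, to be left alone.
- cork_block: Bystander: cork sanding block, 80 x 50 x 30 mm, to be left alone.
There are look-alikes about, which are no part of the job. Several things have the shape of the strip; the one meant has the colours described above.

How it is judged:
By the outcome, as a careful person would: the job done as asked, in the order asked, and still so for the second after the job is handed in, while the arm keeps its last pose, push and grip.
It also fails if it takes over 61 s, if anything falls off the work surface, if the arm or the gripper's body presses on something with over 40 N, if the wrist force passes 120 N, or if a joint passes its speed limit or range.

## Working session

There is one attempt and no reset: what is moved stays moved. The work goes in short steps, Python scripts to look and compute and a tool call to move; the robot and the scene stay as the last step left them, time stands still between calls to the robot, and variables do not carry over. Pictures are saved under pics/ and viewed, about 8 in all and at most 12, crops included, and the job is handed in when it is done.

Besides the shell and the picture viewer there is one more tool, called by a JSON object that holds its "method" and its "body". apply_moves: Moves the arm, as the interface text tells. Shifts and turns lie within -1 to 1; 1 stands for 0.04 m of shift or 5 degrees of turn. Its arguments: {"type":"object","properties":{"commands":{"type":"array"},"claw":{"type":"number"}},"required":["commands"]}

```bash
mkdir -p pics
cat > h.py <<'E'
import numpy as np, cv2
from scipy.spatial.transform import Rotation as R
from cell import readout, eyes
def shot(n,f,crop=None,s=1):
    d=eyes.get_image(n); im=d["image"][:,:,::-1]
    np.savez(f"pics/{f}.npz",**d)
    if crop: a,b,c,e=crop; im=im[b:e,a:c]
    if s!=1: im=cv2.resize(im,None,fx=s,fy=s,interpolation=cv2.INTER_CUBIC)
    cv2.imwrite(f"pics/{f}.png",im); return d
def back(d,uv,z):
    K=np.array(d["mtx"]);Rm=cv2.Rodrigues(np.array(d["rvec"],float))[0];t=np.array(d["tvec"],float).ravel()
    r=Rm.T@np.linalg.inv(K)@np.array([*uv,1.]);c=-Rm.T@t
    return c+r*(z-c[2])/r[2]
def proj(d,P):
    return cv2.projectPoints(np.array(P,float).reshape(-1,3),np.array(d["rvec"],float),np.array(d["tvec"],float),np.array(d["mtx"],float),None)[0].reshape(-1,2)
def st():
    s=readout.read_state(); print({k:np.round(s[k],3).tolist() for k in("clock","eef_pos","tool_rot","force","width","qpos")}); return s
E
python3 - <<'E'
from h import *
st()
a=shot("top","t1",s=1.5);b=shot("side","s1",s=1.5)
for d in(a,b):
    Rm=cv2.Rodrigues(np.array(d["rvec"],float))[0];print(-Rm.T@np.array(d["tvec"]).ravel(),Rm[2],d["mtx"][0])
s=readout.read_state();print(R.from_euler('xyz',s["tool_rot"]).as_matrix().round(3))
E
```

```text
{'clock': 0.0, 'eef_pos': [264.6, 593.022, 230.393], 'tool_rot': [-1.571, 0.002, 1.151], 'force': [-0.207, 0.72, 0.229], 'width': 85.433, 'qpos': [-1.217, 0.629, 0.038, 1.518, -0.027, 0.996, -0.02]}
[ 391.68497315  147.92996296 1402.97062289] [ 0.1328744  -0.0016891  -0.99113144] [428.93968552   0.         255.91616651]
[ 630.0223143   790.42048664 1166.86268343] [-0.07107841 -0.56155297 -0.82438227] [405.09037195   0.         255.44755551]
[[ 0.408 -0.001 -0.913]
 [ 0.913 -0.002  0.408]
 [-0.002 -1.    -0.   ]]
```

View pics/t1.png

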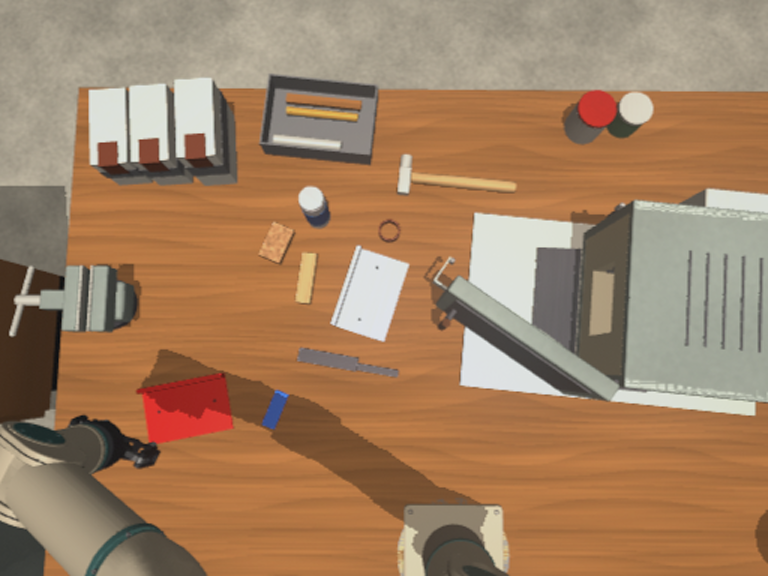

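View pics/s1.png

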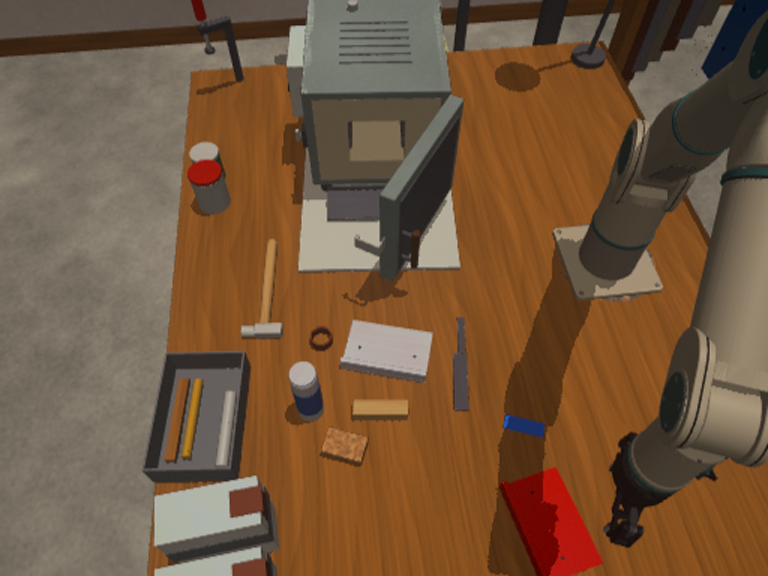

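The aluminium strip is the pale one at (370,293) in the top view, and the red one is a look-alike. The hearth's front corners are at (474,213) and (460,385), and the door stands out over the hearth with its free end at (455,283). I'll enlarge the region for exact readings.

Run:
```python
import cv2
im=cv2.imread("pics/t1.png")  # 1.5x
import numpy as np
d=np.load("pics/t1.npz")["image"][:,:,::-1]
c=d[130:280,210:430]; c=cv2.resize(c,None,fx=3.6,fy=3.6,interpolation=cv2.INTER_CUBIC); cv2.imwrite("pics/t1c.png",c)
```

```text
(no output)
```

View pics/t1c.png

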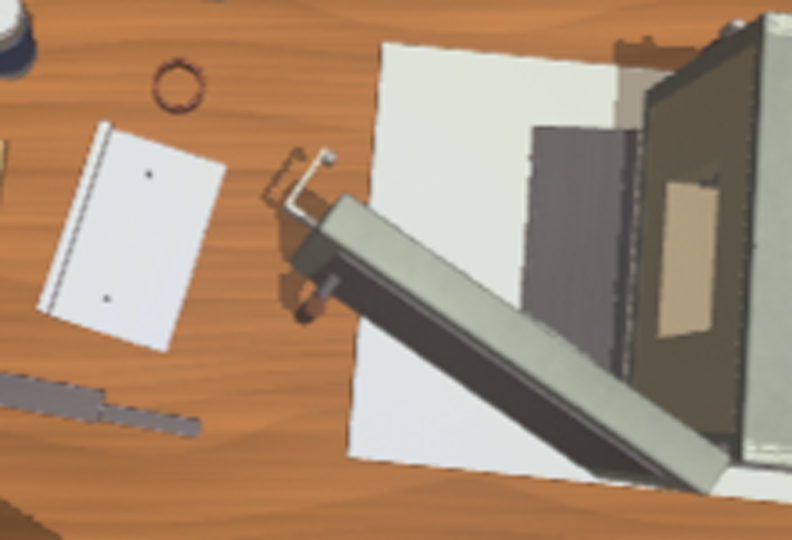

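Crop px (÷3.6, plus (210,130)):
- Hearth front corners: (383,43) and (348,457).
- Lip: far end at (533,127).
- Strip plain edge: (226,164) and (168,352).
- Upstand outer top edge: (102,121) and (38,308).
- Door top: outer face edge runs (303,255) to (700,492), inner edge (345,195) to (730,460).

```bash
cat > m.py <<'E'
from h import *
d=np.load("pics/t1.npz")
f=lambda u,v,z: back(d,(u/3.6+210-.36,v/3.6+130-.36),z)
H1,H2=f(383,43,12),f(348,457,12)
print("hearth",H1,H2,np.linalg.norm(H1-H2))
fy=(H1-H2)/np.linalg.norm(H1-H2); yaw=np.arctan2(-fy[0],fy[1]); fx=np.array([fy[1],-fy[0],0])
print("furnace yaw deg",np.degrees(yaw),fx,fy)
O=(H1+H2)/2+230*fx; O[2]=0; print("O",O)
L=f(533,127,8); l=L-O; print("lip far end in furnace",l@fx,l@fy)
E1,E2=f(226,164,3),f(168,352,3);U1,U2=f(102,121,34),f(38,308,34)
print("strip",E1,E2,U1,U2,np.linalg.norm(E1-E2),np.linalg.norm(U1-U2))
sy=(E1-E2)/np.linalg.norm(E1-E2)+(U1-U2)/np.linalg.norm(U1-U2);sy[2]=0;sy/=np.linalg.norm(sy);sx=np.array([sy[1],-sy[0],0])
print("width",((E1+E2)/2-(U1+U2)/2)@sx,"yaw",np.degrees(np.arctan2(sx[1],sx[0])))
e=(E1+E2)/2; u=(U1+U2)/2; c=((e-60*sx)+(u+60*sx))/2; c[2]=0; print("strip c",c,"upstand",c-55*sx)
hg=O-4*fx-155*fy; print("hinge",hg)
for p in[(303,255),(345,195),(700,492),(730,460)]:
    w=f(*p,327)-hg; print("door",w@fx,w@fy, f(*p,327))
E
python3 m.py
```

```text
hearth [725.75149818 -53.1005915   12.        ] [348.91597726 -17.0360464   12.        ] 378.5573420825938
furnace yaw deg -95.46676697305772 [-0.09526838 -0.99545162  0.        ] [ 0.99545162 -0.09526838  0.        ]
O [ 515.42201009 -264.02219246    0.        ]
lip far end in furnace -86.01331506728468 125.63644003227375
strip [613.43025981  91.21435252   3.        ] [441.3207979  143.51028006   3.        ] [647.05440956 204.16842965  34.        ] [478.39564295 258.99874732  34.        ] 179.87921201863648 177.34752124773377
width 119.56501978381604 yaw -107.45534571821732
strip c [545.05027756 174.47295239   0.        ] upstand [561.5482104  226.94025851   0.        ]
hinge [ 361.5080819 -245.2737869    0.       ]
door -307.34819319594385 107.66938187047201 [497.96830771  50.41898343 327.        ]
door -281.720495276274 152.87981549276884 [540.53159799  20.6007251  327.        ]
door -21.69266493260452 -27.48552843845282 [ 336.21419305 -221.06128657  327.        ]
door -2.329712082966456 -3.747137389856993 [ 357.9999358  -242.59768752  327.        ]
```

The fits check out: hearth width 379 against 380, lip at −86/125.6 against −85/125, strip 180 x 120. That gives a door angle of about 1.06 rad. I'll raise the arm, turn it square to the furnace and close the fingers.

{"method": "apply_moves", "body": {"commands": [[[0, -0.4, 0, 0, -0.95, 0], [0, -0.4, 0, 0, -0.95, 0], [0, -0.4, 0, 0, -0.95, 0], [0, -0.3, 0, 0, -0.9, 0], [0, 0, 0, 0, 0, 0]]], "claw": 0}}

```text
clock: 0.52
eef_pos: [263.5, 590.8, 288.3]
tool_rot: [-1.568, 0.011, 1.494]
force: [-0.1, 0.1, -0.2]
width: 25.7
```

```bash
cat >> h.py <<'E'
O=np.array([515.42,-264.02,0]);fx=np.array([-.09527,-.99545,0]);fy=np.array([.99545,-.09527,0]);hg=O-4*fx-155*fy
def Fw(x,y,z=0): return O+x*fx+y*fy+np.array([0,0,z])
def go(target,yaw=None,pitch0=True):
    """total move to target: world-> tool units; and tool rotvec units"""
    s=readout.read_state();T=R.from_euler('xyz',s["tool_rot"]);M=T.as_matrix()
    dl=M.T@(np.array(target)-s["eef_pos"])/40
    out=[dl.round(3).tolist()]
    if yaw is not None:
        y=np.radians(yaw);x=np.array([np.cos(y),np.sin(y),0]);D=np.c_[x,[0,0,-1],np.cross(x,[0,0,-1])]
        out.append(np.degrees(R.from_matrix(M.T@D).as_rotvec()/5).round(3).tolist())
    print("go",out)
def dp(th,off,al=240):  # point by door: along panel, off from hinge plane (world)
    c,s_=np.cos(th),np.sin(th)
    return hg+al*(-s_*fx+c*fy)+off*(-c*fx-s_*fy)
E
python3 - <<'E'
from h import *
st()
print(dp(1.06,78))
p=dp(1.06,78);go([p[0],p[1],270],84.5)
E
```

```text
{'clock': 0.517, 'eef_pos': [263.476, 590.788, 288.321], 'tool_rot': [-1.568, 0.011, 1.494], 'force': [-0.056, 0.056, -0.238], 'width': 25.659, 'qpos': [-1.164, 0.58, -0.053, 1.44, 0.032, 1.135, 0.271]}
[434.14672408  -3.59556119   0.        ]
go [[-14.48, 0.604, -5.402], [-0.033, 0.215, -0.128]]
```

{"method": "apply_moves", "body": {"commands": [[[-0.9, 0, -0.35, 0, 0.03, 0], [-0.9, 0, -0.35, 0, 0.03, 0], [-0.9, 0, -0.35, 0, 0.03, 0], [-0.9, 0, -0.35, 0, 0.03, 0], [-0.9, 0, -0.35, 0, 0.03, 0], [-0.9, 0, -0.35, 0, 0.03, 0], [-0.9, 0, -0.35, 0, 0.03, 0], [-0.9, 0, -0.35, 0, 0, 0]]]}}

```text
clock: 1.18
eef_pos: [344.0, 288.7, 281.4]
tool_rot: [-1.559, 0.012, 1.47]
force: [1.1, -0.3, -0.1]
width: -0.5
```

Run:
```python
from h import *
st()
p=dp(1.06,78);go([p[0],p[1],270],84.5)
```

```text
{'clock': 1.183, 'eef_pos': [343.974, 288.67, 281.387], 'tool_rot': [-1.559, 0.012, 1.47], 'force': [1.097, -0.257, -0.083], 'width': -0.477, 'qpos': [-0.751, 0.286, -0.011, 1.968, 0.002, 0.904, 0.707]}
go [[-7.04, 0.333, -2.979], [-0.139, -0.051, -0.137]]
```

{"method": "apply_moves", "body": {"commands": [[[-0.8, 0, -0.6, 0, 0, 0], [-0.9, 0, -0.4, 0, 0, 0], [-0.9, 0.05, -0.4, 0, 0, 0], [-0.9, 0.05, -0.35, 0, 0, 0], [-0.9, 0.05, -0.35, 0, 0, 0], [-0.9, 0.05, -0.35, 0, 0, 0], [-0.8, 0.05, -0.3, 0, 0, 0], [-0.6, 0.05, -0.2, 0, 0, 0]]]}}

```text
clock: 1.85
eef_pos: [430.2, -9.2, 266.6]
tool_rot: [-1.555, 0.015, 1.447]
force: [0.2, 0.1, 1.1]
width: 0.1
```

Run:
```python
from h import *
st()
p=dp(1.06,78);go([p[0],p[1],272],84.5)
for t in [1,.8,.6,.4,.2,0]:
  print(t,dp(t,53))
```

```text
{'clock': 1.85, 'eef_pos': [430.19, -9.163, 266.636], 'tool_rot': [-1.555, 0.015, 1.447], 'force': [0.199, 0.058, 1.053], 'width': 0.064, 'qpos': [-0.168, 0.279, 0.145, 2.035, -0.036, 0.848, 1.443]}
go [[0.148, -0.138, -0.079], [-0.188, -0.323, -0.173]]
1 [468.16205143 -23.83652796   0.        ]
0.8 [510.02834582 -49.43970255   0.        ]
0.6 [545.97353613 -82.85006694   0.        ]
0.4 [ 574.56460105 -122.73565534    0.        ]
0.2 [ 594.66170504 -167.5063552     0.        ]
0 [ 605.46364 -215.3773     0.     ]
```

{"method": "apply_moves", "body": {"commands": [[[-0.13, -0.07, -0.5, 0, -0.1, 0], [-0.13, -0.07, -0.5, 0, -0.1, 0], [-0.17, -0.02, -0.37, 0, 0, 0], [-0.17, -0.02, -0.37, 0, 0, 0], [-0.17, -0.02, -0.37, 0, 0, 0], [-0.24, -0.02, -0.33, 0, 0, 0], [-0.24, -0.02, -0.33, 0, 0, 0], [-0.24, -0.02, -0.33, 0, 0, 0]]]}}

```text
clock: 2.52
eef_pos: [538.6, -92.6, 266.7]
tool_rot: [-1.531, 0.016, 1.431]
force: [-0.6, 1.4, 0.6]
width: 0.1
```

Run:
```python
from h import *
st()
for t in [.6,.4,.2,0]:
  p=dp(t,53);go([p[0],p[1],270],84.5)
```

```text
{'clock': 2.517, 'eef_pos': [538.638, -92.62, 266.671], 'tool_rot': [-1.531, 0.016, 1.431], 'force': [-0.648, 1.446, 0.636], 'width': 0.12, 'qpos': [-0.003, 0.464, 0.167, 1.731, -0.069, 0.993, 1.618]}
go [[0.266, -0.093, -0.144], [-0.464, -0.5, -0.179]]
go [[-0.622, -0.113, -0.99], [-0.464, -0.5, -0.179]]
go [[-1.661, -0.122, -1.643], [-0.464, -0.5, -0.179]]
go [[-2.808, -0.12, -2.078], [-0.464, -0.5, -0.179]]
```

{"method": "apply_moves", "body": {"commands": [[[-0.21, -0.06, -0.33, -0.06, -0.08, -0.03], [-0.21, -0.06, -0.33, -0.06, -0.08, -0.03], [-0.21, -0.06, -0.33, -0.06, -0.08, -0.03], [-0.35, -0.03, -0.22, -0.06, -0.08, -0.03], [-0.35, -0.03, -0.22, -0.06, -0.08, -0.03], [-0.35, -0.03, -0.22, -0.06, -0.08, -0.03], [-0.38, -0.03, -0.15, -0.06, 0, 0], [-0.38, -0.03, -0.15, -0.06, 0, 0]]]}}

```text
clock: 3.18
eef_pos: [604.7, -192.9, 269.4]
tool_rot: [-1.557, -0.016, 1.462]
force: [-14.7, 40.8, 27.4]
width: -0.1
```

Run:
```python
from h import *
st()
for t in [0]:
  p=dp(t,53);go([p[0],p[1],270],84.5)
```

```text
{'clock': 3.183, 'eef_pos': [604.711, -192.89, 269.425], 'tool_rot': [-1.557, -0.016, 1.462], 'force': [-14.698, 40.773, 27.362], 'width': -0.13, 'qpos': [0.184, 0.583, 0.149, 1.501, -0.107, 1.083, 1.822]}
go [[-0.556, -0.024, -0.08], [-0.16, -0.151, 0.182]]
```

Force jumped to 40 N short of where I expected the door to shut. I'll look before pushing further.

Run:
```python
from h import *
a=shot("top","t2",(270,100,490,290),1); b=shot("side","s2",(170,0,390,190),1)
im=np.hstack([cv2.resize(cv2.imread(f"pics/{n}.png"),None,fx=1.8,fy=3 if 0 else 1.8,interpolation=cv2.INTER_CUBIC) for n in("t2","s2")])
cv2.imwrite("pics/p2.png",im);st()
```

```text
{'clock': 3.283, 'eef_pos': [607.581, -193.58, 270.253], 'tool_rot': [-1.563, -0.014, 1.463], 'force': [4.172, 9.18, 5.92], 'width': -0.009, 'qpos': [0.184, 0.583, 0.148, 1.498, -0.106, 1.078, 1.822]}
```

View pics/p2.png

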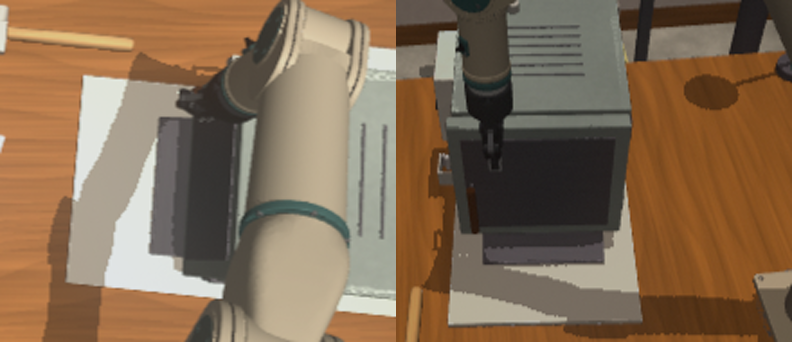

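The door looks shut. I'll push a little more to see whether it is on the hard stop.

{"method": "apply_moves", "body": {"commands": [[[-0.15, 0, 0, 0, 0, 0], [-0.2, 0, 0, 0, 0, 0], [-0.2, 0, 0, 0, 0, 0]]]}}

```text
clock: 3.53
eef_pos: [608.1, -192.0, 271.7]
tool_rot: [-1.56, -0.047, 1.473]
force: [-3.7, 16.5, 11.5]
width: 0.0
```

Run:
```python
from h import *
st()
d=shot("side","s3")
im=cv2.resize(d["image"][:,:,::-1],None,fx=4,fy=4,interpolation=cv2.INTER_CUBIC)
for th,c in((0,(0,255,0)),(.045,(0,0,255))):
    P=[dp(th,o,a)+[0,0,z] for o,a,z in((38,0,327),(38,320,327),(38,320,57),(38,0,57),(38,0,327),(3,0,327),(3,320,327),(38,320,327))]
    cv2.polylines(im,[((proj(d,P)+.5)*4).astype(int)],False,c,1)
cv2.imwrite("pics/p3.png",im[180:680,730:1330])
```

```text
{'clock': 3.533, 'eef_pos': [608.084, -191.97, 271.692], 'tool_rot': [-1.56, -0.047, 1.473], 'force': [-3.704, 16.509, 11.512], 'width': 0.047, 'qpos': [0.209, 0.587, 0.13, 1.485, -0.13, 1.099, 1.853]}
```

View pics/p3.png

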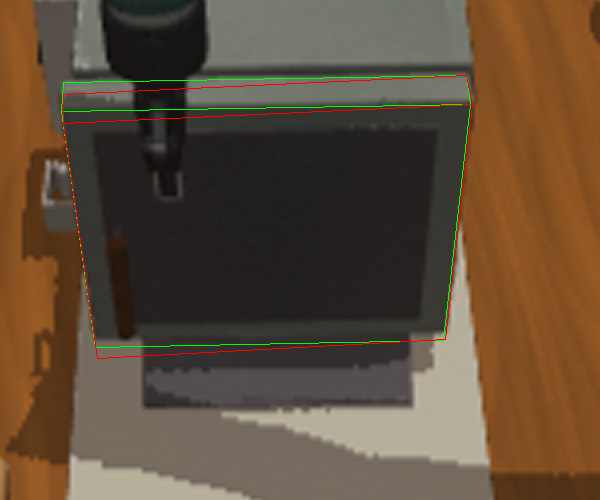

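The door matches the shut (green) outline, with its top edge parallel to the furnace front. Force rises without motion, so it is on the hard stop. Now I'll back off, lift and level the tool.

{"method": "apply_moves", "body": {"commands": [[[0.5, -0.1, 0, 0, 0, 0], [0.9, -0.4, 0, 0, 0.4, 0.25], [0.9, -0.3, 0, 0, 0.4, 0.25], [0.9, 0, 0.1, 0, 0.4, 0], [0.9, 0, 0.1, 0, 0.4, 0], [0.9, 0, 0.1, 0, 0.4, 0], [0.9, 0, 0.1, 0, 0.4, 0], [0.9, 0, 0.1, 0, 0, 0]]], "claw": 50}}

```text
clock: 4.25
eef_pos: [643.7, 73.6, 305.1]
tool_rot: [-1.555, 0.007, 1.22]
force: [0.8, -0.2, 0.0]
width: 49.8
```

Run:
```python
from h import *
st()
go([561.5,227,110],72.5)
```

```text
{'clock': 4.25, 'eef_pos': [643.687, 73.635, 305.09], 'tool_rot': [-1.555, 0.007, 1.22], 'force': [0.76, -0.232, 0.042], 'width': 49.785, 'qpos': [-0.273, 0.579, 0.203, 1.411, -0.12, 1.181, 1.165]}
go [[2.929, 4.908, 3.17], [-0.183, -0.519, -0.075]]
```

{"method": "apply_moves", "body": {"commands": [[[0.4, 0.5, 0.4, -0.03, -0.07, -0.02], [0.4, 0.7, 0.4, -0.03, -0.08, -0.02], [0.4, 0.7, 0.4, -0.03, -0.08, -0.02], [0.4, 0.7, 0.4, -0.03, -0.08, -0.01], [0.4, 0.7, 0.4, -0.03, -0.08, 0], [0.4, 0.7, 0.4, -0.03, -0.08, 0], [0.4, 0.6, 0.4, 0, -0.05, 0], [0, 0, 0, 0, 0, 0]]]}}

```text
clock: 4.92
eef_pos: [572.0, 230.9, 111.1]
tool_rot: [-1.576, -0.003, 1.266]
force: [-0.6, -0.0, 0.1]
width: 49.9
```

Run:
```python
from h import *
st()
go([561.5,227,9],72.5)
d=shot("top","t4")
im=cv2.resize(d["image"][:,:,::-1],None,fx=4,fy=4,interpolation=cv2.INTER_CUBIC)
cv2.imwrite("pics/p4.png",im[480:980,780:1340])
```

```text
{'clock': 4.917, 'eef_pos': [571.976, 230.869, 111.093], 'tool_rot': [-1.576, -0.003, 1.266], 'force': [-0.605, -0.007, 0.064], 'width': 49.931, 'qpos': [-0.522, 0.73, 0.15, 1.729, -0.156, 0.689, 0.977]}
go [[-0.179, 2.551, 0.234], [0.058, 0.007, 0.037]]
```

View pics/p4.png

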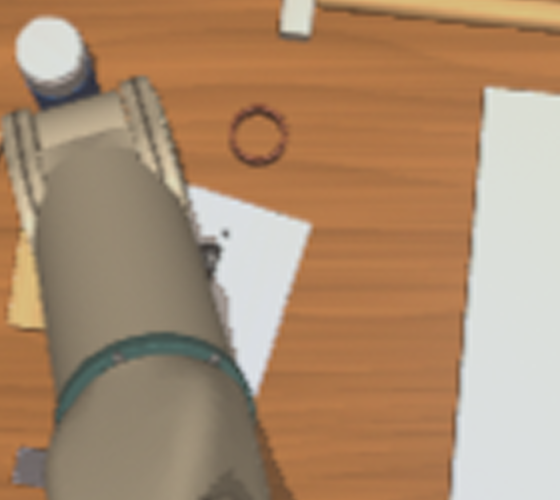

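The arm hides the grasp, but my earlier measurement is well constrained. Descending.

{"method": "apply_moves", "body": {"commands": [[[-0.09, 0.5, 0.12, 0, 0, 0], [-0.09, 0.6, 0.12, 0, 0, 0], [0, 0.6, 0, 0, 0, 0], [0, 0.5, 0, 0, 0, 0], [0, 0, 0, 0, 0, 0]]]}}

```text
clock: 5.38
eef_pos: [571.2, 218.6, 25.7]
tool_rot: [-1.591, -0.004, 1.254]
force: [-0.6, -1.2, -0.0]
width: 50.1
```

Run:
```python
from h import *
st()
go([561.5,227,9],72.5)
```

```text
{'clock': 5.383, 'eef_pos': [571.226, 218.583, 25.652], 'tool_rot': [-1.591, -0.004, 1.254], 'force': [-0.645, -1.176, -0.037], 'width': 50.063, 'qpos': [-0.495, 0.848, 0.126, 1.789, -0.177, 0.497, 0.997]}
go [[0.123, 0.411, 0.305], [0.232, -0.126, 0.048]]
```

{"method": "apply_moves", "body": {"commands": [[[0.12, 0.05, 0.3, 0.15, -0.1, 0.05], [0.1, 0.2, 0.05, 0.1, 0, 0], [0, 0.1, 0, 0, 0, 0], [0, 0, 0, 0, 0, 0]]]}}

```text
clock: 5.72
eef_pos: [564.1, 229.9, 14.2]
tool_rot: [-1.573, -0.001, 1.258]
force: [-0.4, -0.7, -0.8]
width: 50.2
```

Run:
```python
from h import *
st()
go([561.5,227,9],72.5)
```

```text
{'clock': 5.717, 'eef_pos': [564.14, 229.93, 14.154], 'tool_rot': [-1.573, -0.001, 1.258], 'force': [-0.42, -0.66, -0.832], 'width': 50.207, 'qpos': [-0.504, 0.868, 0.116, 1.782, -0.184, 0.5, 0.991]}
go [[-0.09, 0.129, 0.041], [0.024, -0.08, 0.015]]
```

{"method": "apply_moves", "body": {"commands": [[[-0.09, 0.1, 0.03, 0, -0.08, 0], [0, 0, 0, 0, 0, 0]]]}}

```text
clock: 5.88
eef_pos: [563.0, 227.3, 11.3]
tool_rot: [-1.575, -0.003, 1.266]
force: [0.1, 0.2, 0.4]
width: 49.9
```

{"method": "apply_moves", "body": {"commands": [[[0, 0, 0, 0, 0, 0], [0, 0, 0, 0, 0, 0], [0, 0, 0, 0, 0, 0], [0, 0, 0, 0, 0, 0], [0, 0, 0, 0, 0, 0], [0, 0, 0, 0, 0, 0]]], "claw": 0}}

```text
clock: 6.38
eef_pos: [563.9, 227.3, 12.8]
tool_rot: [-1.577, -0.005, 1.266]
force: [0.3, 0.6, -2.0]
width: 8.5
```

Run:
```python
from h import *
st()
```

```text
{'clock': 6.383, 'eef_pos': [563.865, 227.251, 12.818], 'tool_rot': [-1.577, -0.005, 1.266], 'force': [0.349, 0.648, -1.979], 'width': 8.535, 'qpos': [-0.498, 0.867, 0.112, 1.791, -0.182, 0.486, 1.0]}
```

Gripped at 8.5 mm opening. Lifting.

{"method": "apply_moves", "body": {"commands": [[[0, -0.3, 0, 0, 0, 0], [0, -0.5, 0, 0, 0, 0], [0, -0.6, 0, 0, 0, 0], [0, -0.5, 0, 0, 0, 0], [0, 0, 0, 0, 0, 0]]]}}

```text
clock: 6.8
eef_pos: [560.2, 225.7, 90.3]
tool_rot: [-1.571, 0.001, 1.266]
force: [1.1, -0.5, -3.2]
width: 8.8
```

Run:
```python
from h import *
st()
p=Fw(-260,0,75);print(p);go(p,84.5)
```

```text
{'clock': 6.8, 'eef_pos': [560.187, 225.741, 90.308], 'tool_rot': [-1.571, 0.001, 1.266], 'force': [1.117, -0.535, -3.162], 'width': 8.775, 'qpos': [-0.518, 0.748, 0.143, 1.77, -0.163, 0.636, 0.984]}
[540.1902  -5.203   75.    ]
go [[-5.657, 0.388, -1.258], [-0.003, -2.397, -0.01]]
```

{"method": "apply_moves", "body": {"commands": [[[-0.4, 0, -0.1, 0, -0.4, 0], [-0.7, 0, -0.15, 0, -0.4, 0], [-0.7, 0, -0.15, 0, -0.4, 0], [-0.7, 0, -0.1, 0, -0.4, 0], [-0.7, 0, -0.1, 0, -0.4, 0], [-0.7, 0, 0, 0, -0.4, 0], [-0.6, 0, 0, 0, 0, 0], [-0.4, 0, 0, 0, 0, 0]]]}}

```text
clock: 7.47
eef_pos: [545.4, 29.0, 86.6]
tool_rot: [-1.568, -0.005, 1.5]
force: [-0.6, 0.4, -2.9]
width: 8.5
```

Run:
```python
from h import *
st()
p=Fw(-265,0,40);print(p);go(p,84.5)
```

```text
{'clock': 7.467, 'eef_pos': [545.371, 28.994, 86.585], 'tool_rot': [-1.568, -0.005, 1.5], 'force': [-0.632, 0.419, -2.93], 'width': 8.522, 'qpos': [-0.119, 0.69, 0.028, 1.931, -0.046, 0.524, 1.443]}
[ 5.4066655e+02 -2.2575000e-01  4.0000000e+01]
go [[-0.743, 1.161, 0.062], [-0.034, 0.291, 0.056]]
```

{"method": "apply_moves", "body": {"commands": [[[-0.35, 0.4, 0, 0, 0.15, 0], [-0.35, 0.5, 0.06, 0, 0.15, 0.05], [0, 0.45, 0, 0, 0, 0], [0, 0, 0, 0, 0, 0]]]}}

```text
clock: 7.8
eef_pos: [539.0, -8.0, 29.9]
tool_rot: [-1.567, 0.003, 1.463]
force: [-0.6, 0.3, -3.4]
width: 8.9
```

Run:
```python
from h import *
st()
go(Fw(-260,0,28),84.5)
d=shot("top","t5");e=shot("side","s5")
a=cv2.resize(d["image"][:,:,::-1],None,fx=4,fy=4,interpolation=cv2.INTER_CUBIC)[560:1060,1150:1550]
b=cv2.resize(e["image"][:,:,::-1],None,fx=4,fy=4,interpolation=cv2.INTER_CUBIC)[430:930,770:1170]
cv2.imwrite("pics/p5.png",np.hstack([a,b]))
```

```text
{'clock': 7.8, 'eef_pos': [538.951, -7.972, 29.868], 'tool_rot': [-1.567, 0.003, 1.463], 'force': [-0.559, 0.318, -3.414], 'width': 8.894, 'qpos': [-0.058, 0.782, 0.03, 1.969, -0.047, 0.394, 1.469]}
go [[0.072, 0.046, -0.023], [-0.038, -0.14, -0.038]]
```

View pics/p5.png

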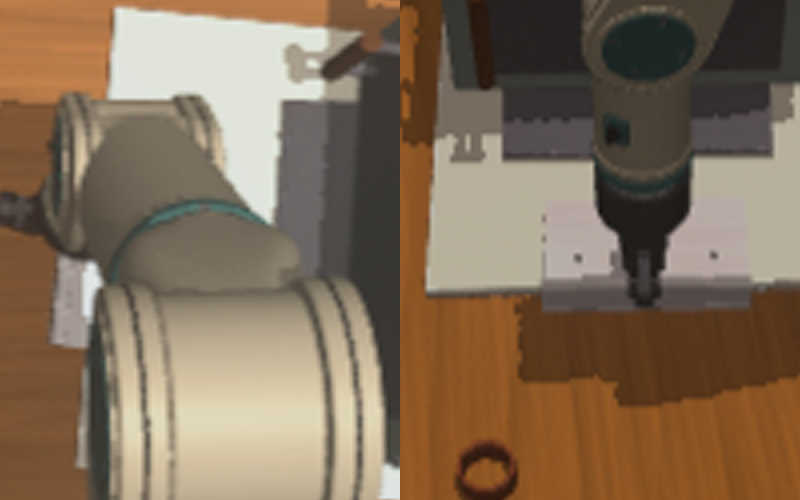

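The side view shows the strip held square over the hearth. Its plain edge runs (543,198) to (748,198), and the lip (503,159) to (772,156). Converting to furnace coordinates.

Run:
```python
from h import *
d=np.load("pics/s5.npz")
for n,(u,v),z in(("eL",(543,199),20),("eR",(748,198),20),("lipL",(503,159),18),("lipR",(772,156),18),("hearthL",(428,292),12),("upL",(545,277),51),("upR",(750,275),51)):
    w=back(d,((u-400+770)/4-.4,(v+430)/4-.4),z)-O; print(n,(w@fx).round(1),(w@fy).round(1))
s=st(); w=np.array(s["eef_pos"])-O; print("tcp furn",w@fx,w@fy)
```

```text
eL -134.8 85.7
eR -138.7 -100.0
lipL -84.8 123.3
lipR -87.9 -125.5
hearthL -229.9 185.8
upL -245.0 81.2
upR -247.6 -93.5
{'clock': 7.9, 'eef_pos': [540.415, -7.625, 32.164], 'tool_rot': [-1.571, 0.003, 1.463], 'force': [-0.634, 0.928, -3.756], 'width': 8.633, 'qpos': [-0.059, 0.778, 0.03, 1.968, -0.047, 0.397, 1.468]}
tcp furn -257.6093255557383 0.4550175552564412
```

The strip's centre sits about 5 mm to the −y side, which is fine, but I'll nudge it. Then lower onto the hearth until contact.

{"method": "apply_moves", "body": {"commands": [[[0, 0.05, -0.12, 0, -0.14, 0], [0, 0.1, 0, 0, 0, 0], [0, 0.08, 0, 0, 0, 0], [0, 0.05, 0, 0, 0, 0]]]}}

```text
clock: 8.23
eef_pos: [548.5, -5.4, 24.1]
tool_rot: [-1.576, 0.001, 1.481]
force: [-6.3, -0.1, 21.5]
width: 8.8
```

Run:
```python
from h import *
s=st();w=np.array(s["eef_pos"])-O; print("tcp furn",w@fx,w@fy,s["torque"]);go(Fw(-170,5,24),84.5)
```

```text
{'clock': 8.233, 'eef_pos': [548.518, -5.431, 24.074], 'tool_rot': [-1.576, 0.001, 1.481], 'force': [-6.347, -0.09, 21.459], 'width': 8.817, 'qpos': [-0.058, 0.797, 0.024, 1.953, -0.041, 0.387, 1.478]}
tcp furn -260.5655878800722 8.311589934209863 [-0.72017722  1.2239414  -0.07422828]
go [[-2.264, 0.004, 0.096], [0.061, 0.072, -0.013]]
```

{"method": "apply_moves", "body": {"commands": [[[-0.1, -0.02, 0, 0, 0.07, 0], [-0.2, 0, 0.03, 0, 0, 0], [-0.2, 0.01, 0.03, 0, 0, 0], [-0.2, 0.01, 0.03, 0, 0, 0], [-0.2, 0.01, 0, 0, 0, 0], [0, 0.01, 0, 0, 0, 0]]]}}

```text
clock: 8.73
eef_pos: [542.4, -42.8, 24.8]
tool_rot: [-1.58, 0.001, 1.478]
force: [0.6, -1.6, -2.8]
width: 8.6
```

Run:
```python
from h import *
s=st();w=np.array(s["eef_pos"])-O; print("tcp furn",w@fx,w@fy,s["torque"]);go(Fw(-174,4,24),84.5)
e=shot("side","s6")
b=cv2.resize(e["image"][:,:,::-1],None,fx=6,fy=6,interpolation=cv2.INTER_CUBIC)[800:1300,1200:1800]
cv2.imwrite("pics/p6.png",b)
```

```text
{'clock': 8.733, 'eef_pos': [542.359, -42.818, 24.755], 'tool_rot': [-1.58, 0.001, 1.478], 'force': [0.611, -1.632, -2.753], 'width': 8.593, 'qpos': [0.017, 0.792, 0.014, 1.968, -0.024, 0.373, 1.528]}
tcp furn -222.76185409097317 5.742361194609005 [-0.08978753 -0.00382274  0.04889374]
go [[-1.219, 0.019, 0.047], [0.103, 0.037, -0.009]]
```

View pics/p6.png

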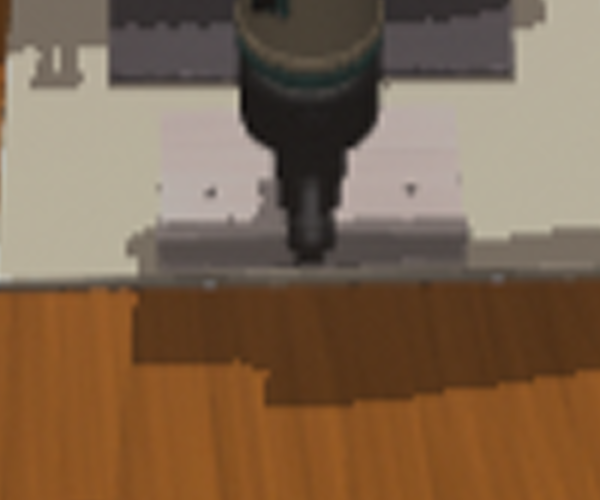

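Strip lies on the hearth: plain edge at about (160,110) to (457,104), lip (110,82) to (513,79), with a clear gap before the apron.

Run:
```python
from h import *
d=np.load("pics/s6.npz")
for n,(u,v),z in(("eL",(160,109),15),("eR",(457,104),15),("lipL",(110,82),18.5),("lipR",(513,79),18.5),("hearthL",(2,281),12),("upfarL",(160,218),46),("upfarR",(465,214),46),("screwL",(210,192),15),("screwR",(410,188),15)):
    w=back(d,((u+1200)/6-.4,(v+800)/6-.4),z)-O; print(n,(w@fx).round(1),(w@fy).round(1))
```

```text
eL -103.5 92.2
eR -104.5 -90.1
lipL -84.1 123.0
lipR -88.4 -125.4
hearthL -228.6 183.0
upfarL -210.7 89.0
upfarR -212.6 -87.2
screwL -168.6 61.5
screwR -168.8 -58.2
```

The edge is about 18 mm short of the lip, so I'll advance about 50 mm with light down pressure, watching forces.

{"method": "apply_moves", "body": {"commands": [[[0, 0.04, 0, 0.1, 0.04, 0], [-0.15, 0.03, 0.01, 0, 0, 0], [-0.15, 0.03, 0.01, 0, 0, 0], [-0.15, 0.03, 0.01, 0, 0, 0], [-0.15, 0.03, 0.01, 0, 0, 0]]]}}

```text
clock: 9.2
eef_pos: [543.8, -54.0, 24.7]
tool_rot: [-1.579, -0.014, 1.484]
force: [-0.9, 7.8, 8.9]
width: 8.5
```

Run:
```python
from h import *
s=st();w=np.array(s["eef_pos"])-O; print("tcp furn",w@fx,w@fy,s["torque"]);go(Fw(-173,4,24),84.5)
```

```text
{'clock': 9.2, 'eef_pos': [543.781, -53.973, 24.7], 'tool_rot': [-1.579, -0.014, 1.484], 'force': [-0.908, 7.822, 8.908], 'width': 8.503, 'qpos': [0.062, 0.793, -0.008, 1.96, -0.021, 0.379, 1.559]}
tcp furn -211.79310956740196 8.220531529104463 [ 1.0093124   0.35498363 -0.0608388 ]
go [[-0.969, 0.003, 0.114], [0.093, 0.105, 0.159]]
```

Too much friction. I'll ease off the down pressure, level the pitch and slide lightly.

{"method": "apply_moves", "body": {"commands": [[[0, -0.02, 0.05, 0.1, 0.1, 0.16], [-0.15, 0, 0.05, 0, 0, 0], [-0.15, 0.005, 0.02, 0, 0, 0]]]}}

```text
clock: 9.45
eef_pos: [539.0, -63.0, 25.9]
tool_rot: [-1.572, -0.002, 1.478]
force: [-0.0, -0.8, -3.3]
width: 9.1
```

Run:
```python
from h import *
s=st();w=np.array(s["eef_pos"])-O; print("tcp furn",w@fx,w@fy,s["torque"]);go(Fw(-173,4,24),84.5)
```

```text
{'clock': 9.45, 'eef_pos': [538.967, -63.025, 25.888], 'tool_rot': [-1.572, -0.002, 1.478], 'force': [-0.001, -0.812, -3.288], 'width': 9.092, 'qpos': [0.062, 0.79, 0.006, 1.964, -0.016, 0.386, 1.559]}
tcp furn -202.32338011855694 4.291232384545363 [ 0.03641673 -0.00337619 -0.04272751]
go [[-0.733, 0.046, 0.009], [0.009, 0.037, 0.022]]
```

{"method": "apply_moves", "body": {"commands": [[[0, 0.025, 0, 0, 0.03, 0.02], [-0.12, 0.01, 0, 0, 0, 0], [-0.12, 0.0, 0, 0, 0, 0]]]}}

```text
clock: 9.7
eef_pos: [538.5, -72.2, 24.8]
tool_rot: [-1.573, -0.001, 1.476]
force: [0.2, 0.5, -1.8]
width: 9.0
```

Run:
```python
from h import *
s=st();w=np.array(s["eef_pos"])-O; print("tcp furn",w@fx,w@fy,s["torque"]);go(Fw(-173,4,24),84.5)
```

```text
{'clock': 9.7, 'eef_pos': [538.549, -72.191, 24.821], 'tool_rot': [-1.573, -0.001, 1.476], 'force': [0.186, 0.546, -1.828], 'width': 8.976, 'qpos': [0.079, 0.792, 0.004, 1.963, -0.012, 0.384, 1.569]}
tcp furn -193.15986763903808 4.748487375558514 [ 0.14819803 -0.11924795  0.08342967]
go [[-0.504, 0.02, 0.019], [0.024, 0.014, 0.013]]
```

Moving freely with low force. Continuing.

{"method": "apply_moves", "body": {"commands": [[[-0.13, 0.005, 0, 0, 0.01, 0], [-0.13, 0.005, 0, 0, 0, 0], [-0.13, 0.0, 0, 0, 0, 0], [-0.13, 0.005, 0, 0, 0, 0], [0, 0, 0, 0, 0, 0]]]}}

```text
clock: 10.12
eef_pos: [537.7, -94.3, 24.7]
tool_rot: [-1.575, -0.003, 1.475]
force: [0.8, -0.3, -1.1]
width: 8.9
```

Run:
```python
from h import *
s=st();w=np.array(s["eef_pos"])-O; print("tcp furn",w@fx,w@fy,s["torque"]);go(Fw(-173,4,24),84.5)
e=shot("side","s7")
b=cv2.resize(e["image"][:,:,::-1],None,fx=6,fy=6,interpolation=cv2.INTER_CUBIC)[750:1250,1200:1800]
cv2.imwrite("pics/p7.png",b)
```

```text
{'clock': 10.117, 'eef_pos': [537.704, -94.271, 24.708], 'tool_rot': [-1.575, -0.003, 1.475], 'force': [0.816, -0.266, -1.12], 'width': 8.853, 'qpos': [0.126, 0.794, -0.003, 1.959, -0.002, 0.385, 1.6]}
tcp furn -171.09965582328886 6.01064660170371 [-0.18196793 -0.07900587 -0.02435416]
go [[0.047, 0.018, 0.05], [0.053, 0.002, 0.031]]
```

View pics/p7.png

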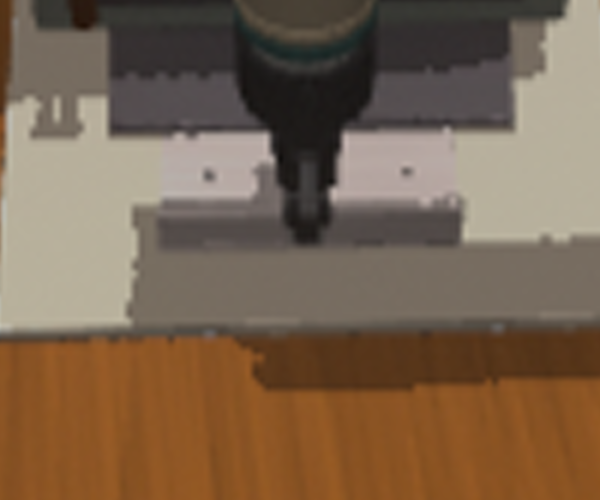

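The strip's plain edge has gone under the apron, and the lip line at v≈131 is unmoved. Computing the depth from the upstand and screw holes.

Run:
```python
from h import *
d=np.load("pics/s7.npz")
for n,(u,v),z in(("lipL",(110,133),18.5),("lipR",(513,130),18.5),("hearthL",(2,331),12),("upfarL",(160,201),46),("upfarR",(462,197),46),("upnearbotL",(160,248),12),("upnearbotR",(459,243),12),("screwL",(209,176),15),("screwR",(407,172),15)):
    w=back(d,((u+1200)/6-.4,(v+750)/6-.4),z)-O; print(n,(w@fx).round(1),(w@fy).round(1))
```

```text
lipL -84.9 123.0
lipR -89.2 -125.3
hearthL -228.6 183.0
upfarL -161.3 89.6
upfarR -163.1 -88.3
upnearbotL -170.0 91.5
upnearbotR -171.0 -87.6
screwL -117.7 62.1
screwR -117.9 -58.7
```

By several cues the tuck is 29 to 34 mm, square within about 0.5–0.7°, with ends at ±90 and the apron at rest. Now pressing down.

{"method": "apply_moves", "body": {"commands": [[[0.02, 0.03, 0, 0.05, 0, 0.03], [0, 0.05, 0, 0, 0, 0], [0, 0.06, 0, 0, 0, 0], [0, 0.07, 0, 0, 0, 0]]]}}

```text
clock: 10.5
eef_pos: [537.7, -94.3, 24.6]
tool_rot: [-1.572, 0.001, 1.474]
force: [-7.0, 2.4, 33.7]
width: 8.9
```

Run:
```python
from h import *
import time
s=st();w=np.array(s["eef_pos"])-O; print("tcp furn",w@fx,w@fy,s["torque"]);go(Fw(-172,6,24),84.5)
for i in range(4): eyes.get_image("side")
s=st();print(s["torque"])
```

```text
{'clock': 10.5, 'eef_pos': [537.666, -94.307, 24.615], 'tool_rot': [-1.572, 0.001, 1.474], 'force': [-6.967, 2.429, 33.711], 'width': 8.867, 'qpos': [0.12, 0.795, 0.002, 1.956, -0.001, 0.39, 1.597]}
tcp furn -171.0599305571462 5.976297235823059 [0.6620379  1.17784728 0.10447232]
go [[0.024, 0.015, -0.001], [0.015, -0.013, -0.011]]
{'clock': 10.7, 'eef_pos': [537.669, -94.343, 24.615], 'tool_rot': [-1.572, 0.001, 1.474], 'force': [-6.561, 1.623, 28.484], 'width': 8.841, 'qpos': [0.12, 0.795, 0.002, 1.956, -0.001, 0.389, 1.597]}
[0.64074952 1.05042435 0.0854764 ]
```

A steady 28 N down, holding. One last look at the whole scene.

Run:
```python
from h import *
e=shot("side","s8")
cv2.imwrite("pics/p8.png",cv2.resize(e["image"][:,:,::-1],None,fx=1.55,fy=1.55,interpolation=cv2.INTER_CUBIC));s=st()
```

```text
{'clock': 10.75, 'eef_pos': [537.669, -94.339, 24.621], 'tool_rot': [-1.572, 0.001, 1.474], 'force': [-6.212, 2.223, 28.014], 'width': 8.774, 'qpos': [0.12, 0.795, 0.002, 1.956, -0.001, 0.389, 1.597]}
```

View pics/p8.png

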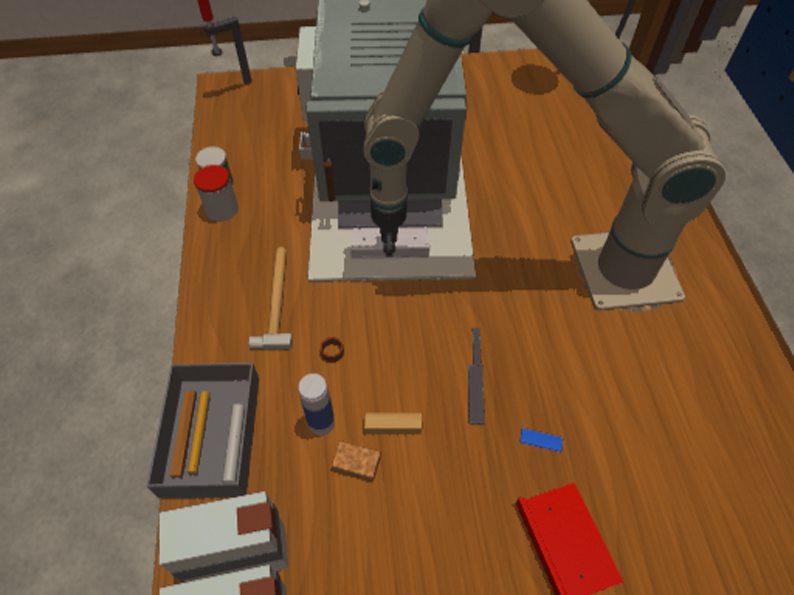

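The door is shut at the furnace front, the strip is tucked at about (390,243), and the bystanders are where they started. Handing in.

```bash
python3 -c "
from cell import finish_job; print(finish_job())"
```

```text
the job is handed in; nothing more can be done
None
```

I shut the furnace door on its catch, then fetched the aluminium strip and tucked its plain edge under the apron. I handed in at about 10.8 s, with the gripper still holding the strip and pressing it down on the hearth board.

**Last checks:**
- **Pressing:** about 28 N down and steady, with the fingers closed on the upstand at 8.8 mm.
- **Tuck depth:** 29 mm going by the tool position and about 31–36 mm going by the camera. These differ by a few millimetres; I did not correct further.
- **Squareness:** within about 0.5–1° of the lip. The camera reading of the lip itself was noisy.
- **Ends and apron:** the strip's ends are at about ±90 mm, inside the apron's ±125 mm. The lip had not moved in the picture taken just before pressing.
- **Door:** it matched the shut outline and would not move further when pushed, though I have no direct reading of its angle.
- **Bystanders:** all looked undisturbed in the final picture.

**Possible problem:** when the door hit its stop, the wrist force briefly read about 51 N in total. The tool also stopped about 22 mm farther out from the door than I expected. So part of that push may have come from the upper fingers or the gripper body, which has a 40 N limit, and I could not tell which part was touching.

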